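# Flick the pawl clear and lower the drawer lift

## Task

The drawer box stands raised on the small ratchet lift. Take the wooden-handled release rod, get its steel end under the yellow toe of the red pawl and flick the pawl right over backwards so that it stays clear of the rack (with the rod, not with the fingers, and without forcing anything). Then gently push the dark wooden knob down until the lift is fully home, and leave the rod lying flat on the bench with the other tools undisturbed.

Things in the scene. Friction and masses are not known exactly. Their poses are not given: they have to be found in the camera images.
- lift: Bench lift, fixed. Origin: on the bench under its middle; its z is up. In its frame (mm): plywood base 240 (x) by 300 (y) by 20, centred at y -20; steel guide column 24 by 34, 185 high at x -30, y 50; the drawer platform lies towards -y; the ratchet side with pawl, ledge and knob lies towards +y. The room beyond the ledge on the +y side is free.
- carriage (a joint): Height in m of the drawer carriage (drawer box, platform, toothed rack and knob, about 0.9 kg, counterbalanced) above its bottom stop: 0 is fully home. Slides vertically; a drag brake holds it wherever it is left, and pushing it down takes about 2 to 8 N plus 0.4 N for each 10 mm/s. Engaged, the pawl lets it down a tooth gap at most (22 mm pitch), then blocks it. The stop at 0 is hard: the force jumps there, so come onto it slowly.
- pawl (a joint): Angle of the red pawl in rad. 0: leaning fully into the rack, about 0.2: resting on a tooth tip; below 0.25 it blocks the rack. It grows as the pawl swings up and over, away from the rack towards the lift's +x. Its weight pulls it back to the rack until about 0.85; beyond that it falls over backwards by itself to its stop at 1.9 and stays there.
- pawl_pivot (a point): Middle of the pawl's pin; the pin runs along the lift's y. At x 71.5, y 50, z 105 mm in the lift's frame. A positive pawl angle is a positive turn about the lift's +y.
- pawl_toe (a point): Centre of the underside of the yellow toe plate that sticks out of the pawl's +y side: 28 mm along the lift's x, 34 mm along y, 5 mm thick, level at pawl angle 0. Then it lies 42 mm towards -x of the pivot, 23.5 mm towards +y and 32.5 mm above the pivot. It is fixed to the pawl and turns with it. Lifting it takes about 2 to 3 N.
- ledge (a point): Point on the top face of a fixed level steel ledge, straight below the toe in x and 24.5 mm outside its outer end (41.5 mm towards +y of the toe's centre). The ledge is 42 mm along the lift's x (19.5 mm towards -x and 22.5 mm towards +x of this point) and runs along y from 53 mm towards -y of this point to 25 mm towards +y; it passes under the toe with a gap of 11.5 mm at pawl angle 0. Its top is 126 mm above the bench.
- knob_top (a point): Centre of the top of the dark wooden knob on the rack, 36 mm across and 30 mm high; moves with the carriage. Its top is 226 mm above the bench when the carriage is home. Push it down from above.
- rod_grip (a point): Centre of the release rod's wooden handle, 110 mm long (own x), 22 mm wide (own y), 26 mm high (own z), lying flat on the bench at the start. Own +x points along the steel rod to its tip. Whole tool 0.12 kg.
- rod_tip (a point): Rounded tip of the 8 mm steel rod, 165 mm along own +x from rod_grip, at the same height; the steel part is the last 110 mm.
- plane: Bystander: hand plane, 240 by 60 mm, 95 mm high, 1.4 kg. Origin under its middle.
- chisel: Bystander: chisel lying on the bench, 225 mm long, 24 mm high. Origin under its ferrule.
- glue: Bystander: white glue bottle, 58 mm across, 125 mm high. Origin under its middle.

How it is judged:
By the outcome, as a careful person would: the job done as asked, in the order asked, and still so for the second after the job is handed in, with the robot touching nothing.
It also fails if it takes over 72 s, if anything falls off the work surface, if the arm or the gripper's body presses on something with over 40 N, if the wrist force passes 120 N, or if a joint passes its speed limit or range.

## Robot

A 6-joint arm with a two-finger parallel gripper is mounted at the origin on the work surface. World frame = base frame: x ahead of the robot, y to its left, z up, the work surface at z = 0. Lengths are in m, angles in rad, forces in N, time in s.
With the tool pointing down it reaches from about 0.375 to 0.9 m from the base axis. Payload 3.1 kg.
Tool frame: the origin (TCP) lies midway between the tips of the shut fingers; the grasp point (between the pads) lies 19 mm behind it (manip.hold_point_z is the distance from the TCP to the grasp point, in m); x points along the fingers, y is the direction in which the jaws open and shut, and the axes are right-handed (so a half turn about x gives the same grasp; the last joint's range is limited). The gripper opens to 85 mm and grips with 20 to 120 N. Pads are 22 mm wide; open, the fingers measure 114 mm over their backs; the gripper's body (76 mm by 85 mm) begins 54 mm behind the grasp point. The pads swing forward as they close: fully open they stand 13 mm farther back than shut.
Start: joints at [1.012, 0.527, 1.433, -0, 1.181, -0.178], TCP at [0.232, 0.58, 0.231] pointing down, gripper open.
Joint ranges: [-3.08, 3.08], [-0.75, 2.2], [0.22, 2.44], [-1.43, 4.57], [0, 2.65], [-2.85, 2.85]. Speed limits (rad/s): [2.79, 2.79, 3.14, 3.14, 3.14, 3.14].

## Interface

Orientations are given as a unit quaternion [x, y, z, w].
In Python, from station import manip, snapshot gives the robot as it stands.
- The arm moves only by the shell command python3 -m crank 'ROWS' [FORCE]. ROWS is JSON, a list of rows, each a list of 5 numbers: the finger opening in m, from 0 to 0.0854, then the shift along the tool's x, y, z in m, then the turn about the tool's x in rad. In form: [[grip, tx, ty, tz, yaw], ...]. A call has 1 to 5 rows; each row shifts and turns the commanded pose from where the row before left it, along the tool's axes as they then stand; what a row does not reach is not made up. A row lasts 1/10 s, in which the tool goes at most 50 mm and 8.59 degrees, less where a joint would pass 70% of its speed; a pose out of reach is approached as far as the arm can. A call is refused whole if a number of a shift passes 0.05 or a number of a turn 0.15, either way. A call with a gripper value outside its range is refused whole. The fingers move at their own pace and stop on an object; FORCE is the grip in N (left out, the last holds). Time passes only in rows, so rows that do not move let the fingers close. It gives the time, the measured TCP pose, the force and the opening at its end, in the units of the state.
- manip.sense(): the state, without advancing time (a new reading comes with each control period).
- snapshot(name): name is "scene" or "top" or "wrist"; returns a dict with "image" (384x512x3 uint8, blue, green, red), "range_z" (384x512 float32, m along the optical axis (not along the pixel's ray), 0 where there is no reading), "vertical_fov" (degrees; the focal length in pixels is half the picture's height over the tangent of half this angle, whatever the lens; pixels are square), "cx", "cy" (the principal point, pixels), "extrinsics" (4x4, takes a point from world to camera coordinates); the wrist camera has in their place "T_tool_cam" (4x4, takes a point from camera to tool coordinates, whose origin is the TCP and whose axes are the tool frame's). Camera axes: x right, y up, looking along -z (the intrinsics and any distortion apply to the point x, -y, -z); pixel columns grow to the right and rows downward; lengths in m; the calibration is good to about 2 mm. A picture is of the moment at which its call begins: read the wrist's pose just before it.
- manip.sign_off(): hands the job in, once; it reports no verdict.
The state is a dict: "t": time; "q": joint angles; "qd": joint speeds; "tau": joint torques, N m; "tcp_pos": TCP position; "tool_rot": TCP orientation; "force": force on the tool from outside, world axes, zero at the start; "ft_torque": the same for the moment, N m; "finger_gap": opening from 0.0 (shut) to 1.0 (fully open).
Only numpy, scipy, OpenCV 4.12 (cv2) and the standard library are available. Lean on these libraries where they do the work, as an engineer would, in place of code of your own. Each camera call takes 0.05 s, during which the arm holds its last target.

## Working session

There is one attempt and no reset: what is moved stays moved. The work goes in short steps, Python scripts to look and compute and a shell command to move; the robot and the scene stay as the last step left them, time stands still between calls to the robot, and variables do not carry over. Pictures are saved under pics/ and viewed, and the job is handed in when it is done.

```bash
ls; mkdir -p pics; cat > h.py <<'E'
import numpy as np, cv2
from station import manip, snapshot
def shot(name,fn):
    s=manip.sense(); d=snapshot(name); cv2.imwrite('pics/'+fn+'.png',d['image'])
    np.savez('pics/'+fn+'.npz',tcp=s['tcp_pos'],rot=s['tool_rot'],**{k:v for k,v in d.items()})
    return d
E
python3 - <<'E'
from h import *
s=manip.sense()
print({k:np.round(v,4) for k,v in s.items()}, manip.hold_point_z)
for n in ('scene','top','wrist'):
    d=shot(n,n+'0'); print(n,[ (k,np.round(v,4).tolist()) for k,v in d.items() if k not in('image','range_z')])
E
```

```text
pics
{'t': np.float64(0.0), 'q': array([ 1.0125,  0.5285,  1.4339,  0.    ,  1.1814, -0.1785]), 'qd': array([-0.0004, -0.0006, -0.0011,  0.0006, -0.0009,  0.0016]), 'tau': array([-1.20000e-03, -4.42355e+01, -1.78027e+01, -4.00000e-04,
        8.30000e-03, -0.00000e+00]), 'tcp_pos': array([0.2313, 0.5799, 0.2303]), 'tool_rot': array([ 0.1328,  0.6947, -0.1342,  0.6941]), 'force': array([ 1.0915, -0.6107,  0.1157]), 'ft_torque': array([ 0.0357, -0.029 ,  0.0053]), 'finger_gap': np.float64(1.0022)} 0.0187
scene [('vertical_fov', 55.7564), ('cx', 247.9132), ('cy', 191.8437), ('extrinsics', [[0.1596, 0.9871, -0.011, -0.1743], [-0.8336, 0.1407, 0.5341, 0.356], [0.5288, -0.076, 0.8453, -1.3303], [0.0, 0.0, 0.0, 1.0]])]
top [('vertical_fov', 44.0677), ('cx', 254.902), ('cy', 195.9424), ('extrinsics', [[0.0048, -1.0, -0.0007, 0.0603], [0.9935, 0.0047, 0.1134, -0.5525], [-0.1134, -0.0013, 0.9935, -1.2347], [0.0, 0.0, 0.0, 1.0]])]
wrist [('vertical_fov', 61.5772), ('cx', 260.2266), ('cy', 188.3612), ('T_tool_cam', [[0.0006, 0.3028, -0.9531, -0.1425], [1.0, 0.001, 0.001, -0.0006], [0.0013, -0.9531, -0.3028, -0.0772], [0.0, 0.0, 0.0, 1.0]])]
```

View pics/scene0.png

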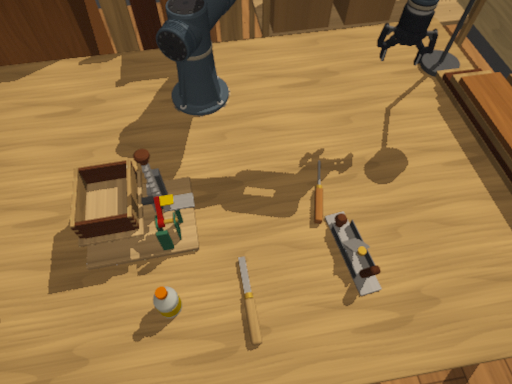

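View pics/top0.png

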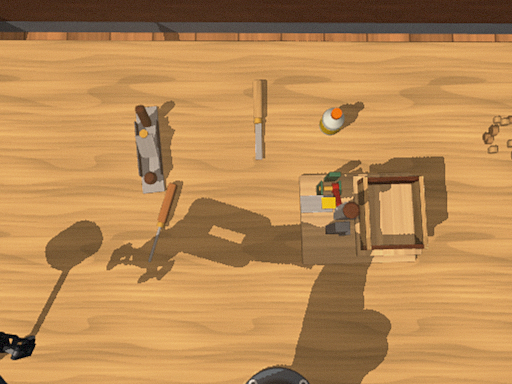

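View pics/wrist0.png

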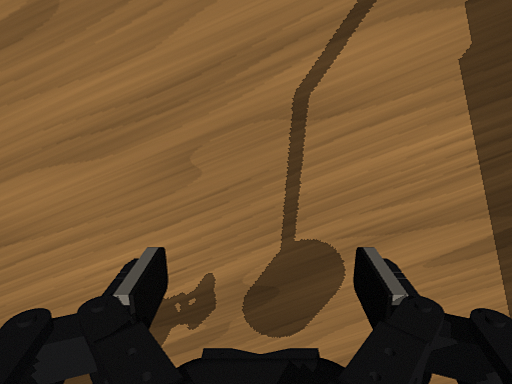

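```bash
cat >> h.py <<'E'
def cloud(d):
    z=d['range_z']; H,W=z.shape; f=H/2/np.tan(np.radians(float(d['vertical_fov']))/2)
    v,u=np.mgrid[0:H,0:W]; p=np.stack([(u-d['cx'])/f*z,-(v-d['cy'])/f*z,-z],-1)
    if 'extrinsics' in d:
        T=np.linalg.inv(d['extrinsics'])
    else:
        from scipy.spatial.transform import Rotation as R
        A=np.eye(4);A[:3,:3]=R.from_quat(d['rot']).as_matrix();A[:3,3]=d['tcp'];T=A@d['T_tool_cam']
    P=p@T[:3,:3].T+T[:3,3]; P[z==0]=np.nan
    return P
def load(fn): return dict(np.load('pics/'+fn+'.npz'))
def crop(fn,x0,y0,x1,y1,s,out):
    im=cv2.imread('pics/'+fn+'.png')[y0:y1,x0:x1]
    cv2.imwrite('pics/'+out+'.png',cv2.resize(im,None,fx=s,fy=s,interpolation=cv2.INTER_CUBIC))
E
python3 - <<'E'
from h import *
for n in('top0','scene0'):
    P=cloud(load(n)); print(n, np.nanmedian(P[...,2]))
    for (u,v) in ([(168,205),(175,187),(160,230),(153,262),(260,100),(332,120),(150,150),(350,211),(328,203),(315,203),(338,228),(302,262),(302,176)] if n=='top0' else [(319,205),(319,170),(143,157),(166,201),(182,202),(252,320),(245,262)]):
        print((u,v),np.round(P[v,u],3))
crop('top0',290,160,440,270,5,'ctop'); crop('scene0',70,140,220,260,5,'cscene'); crop('scene0',290,140,390,300,4,'crod')
crop('top0',120,90,200,280,3,'crodt')
E
```

```text
top0 0.0006445885536294771
(168, 205) [0.527 0.295 0.028]
(175, 187) [0.577 0.279 0.019]
(160, 230) [ 0.462  0.321 -0.005]
(153, 262) [ 0.375  0.337 -0.001]
(260, 100) [0.819 0.05  0.023]
(332, 120) [ 0.743 -0.135  0.096]
(150, 150) [0.675 0.346 0.033]
(350, 211) [ 0.491 -0.137  0.298]
(328, 203) [ 0.523 -0.115  0.143]
(315, 203) [ 0.525 -0.085  0.126]
(338, 228) [ 0.461 -0.131  0.186]
(302, 262) [ 0.378 -0.063  0.018]
(302, 176) [ 0.609 -0.064  0.02 ]
scene0 0.001951178928273345
(319, 205) [0.539 0.298 0.024]
(319, 170) [0.415 0.332 0.019]
(143, 157) [ 0.502 -0.137  0.297]
(166, 201) [ 0.528 -0.117  0.146]
(182, 202) [ 0.529 -0.079  0.131]
(252, 320) [0.824 0.054 0.026]
(245, 262) [0.672 0.06  0.016]
```

View pics/ctop.png

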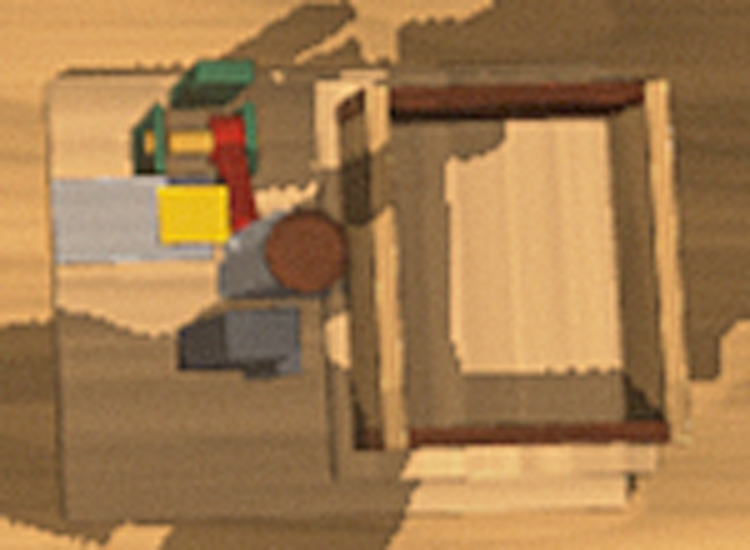

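View pics/cscene.png

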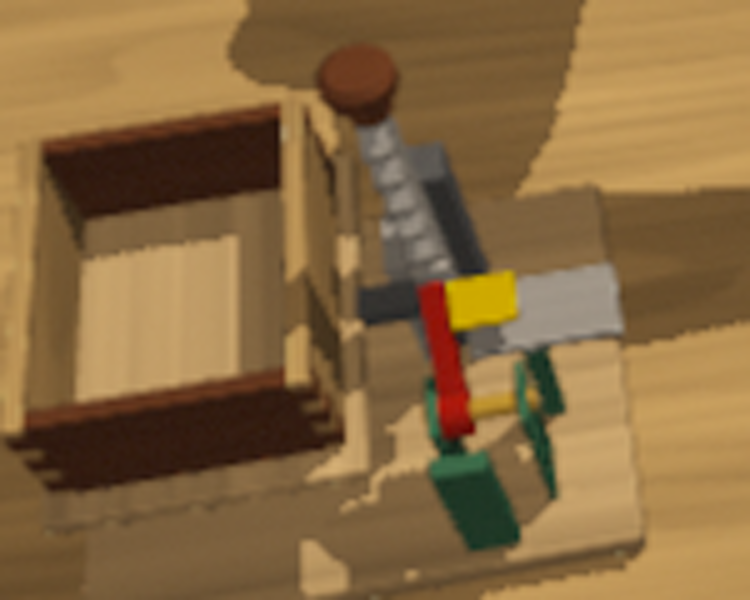

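View pics/crod.png

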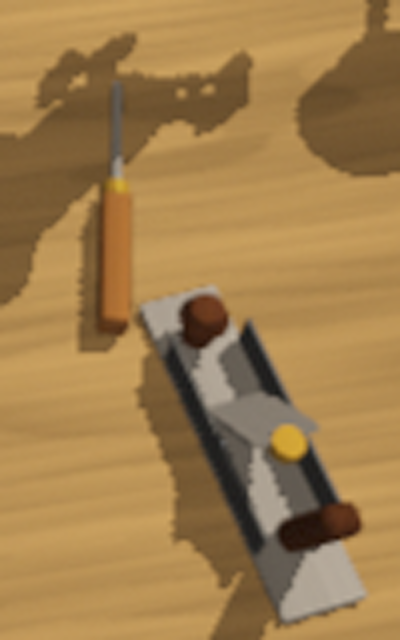

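View pics/crodt.png

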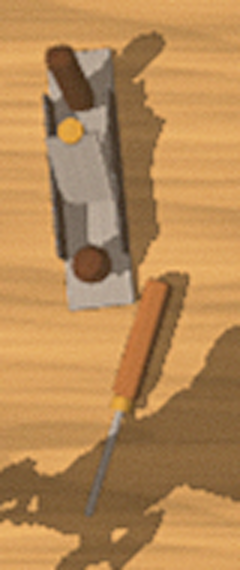

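```bash
python3 - <<'E'
from h import *
for n in('top0','scene0'):
    d=load(n); P=cloud(d); im=d['image']; hsv=cv2.cvtColor(im,cv2.COLOR_BGR2HSV); h,s,v=[hsv[...,i].astype(int) for i in range(3)]
    ok=np.isfinite(P[...,2])
    def rep(m,name,rect=True):
        m=cv2.erode(m.astype(np.uint8),np.ones((1,1)))>0
        q=P[m]; print(n,name,len(q),'mean',np.round(q.mean(0),4),'med z',round(float(np.median(q[:,2])),4))
        if rect and len(q)>4:
            r=cv2.minAreaRect((q[:,:2]*1000).astype(np.float32)); print('   rect',np.round(r[0],1),np.round(r[1],1),round(r[2],2))
    near=(abs(P[...,0]-.5)<.16)&(P[...,1]<-.0)&(P[...,1]>-.35)
    yel=near&(h>22)&(h<34)&(s>200)&(P[...,2]>.13)
    rep(yel,'toe')
    led=near&(abs(P[...,2]-.126)<.01)&(s<60)&(P[...,1]>-.13)
    rep(led,'ledge')
    rep(near&(P[...,2]>.288),'knob')
    rep(near&(abs(P[...,2]-.02)<.006),'base')
    rodh=(P[...,2]>.008)&(P[...,0]>.3)&(P[...,0]<.62)&(P[...,1]>.24)&(P[...,1]<.36)&(s>130)&(h<16)&(v>120)
    q=P[rodh]; q=q[q[:,2]<.04]
    r=cv2.minAreaRect((q[:,:2]*1000).astype(np.float32)); print('rod',len(q),r,q.mean(0), np.percentile(q[:,2],[10,50,90]))
    c=q[:,:2]-q[:,:2].mean(0); w,V=np.linalg.eigh(c.T@c); print(V[:,1],np.degrees(np.arctan2(V[1,1],V[0,1])))
E
```

```text
top0 toe 126 mean [ 0.5245 -0.1152  0.1446] med z 0.1445
   rect [ 525.2 -114.9] [24.7 30.1] 1.32
top0 ledge 375 mean [ 0.5228 -0.0797  0.1266] med z 0.1268
   rect [499.1 -86.8] [91.9 76.3] 0.17
top0 knob 229 mean [ 0.4949 -0.1383  0.2986] med z 0.2987
   rect [ 495.4 -139.4] [33.7 35.4] 26.71
top0 base 3559 mean [ 0.4709 -0.146   0.0204] med z 0.0204
   rect [ 497.9 -205.4] [240.3 294.4] 1.81
rod 323 ((500.62969970703125, 290.3252868652344), (61.34018325805664, 174.46238708496094), 79.01823425292969) [0.5343029  0.30030325 0.02630311] [0.0227538  0.02655926 0.02985545]
[-0.96758501  0.25254553] 165.37180506292896
scene0 toe 130 mean [ 0.524  -0.1176  0.1452] med z 0.1454
   rect [ 523.1 -117.1] [27.8 33.3] 6.55
scene0 ledge 331 mean [ 0.524  -0.0838  0.1274] med z 0.1275
   rect [499.3 -90.5] [89.8 77.4] 0.61
scene0 knob 188 mean [ 0.4974 -0.1412  0.2988] med z 0.2997
   rect [ 494.3 -141.4] [33.4 35.1] 52.27
scene0 base 3418 mean [ 0.5438 -0.1839  0.0214] med z 0.0215
   rect [ 494.4 -208.2] [242.7 290.9] 1.97
rod 196 ((534.7266845703125, 297.83416748046875), (18.523250579833984, 106.25313568115234), 74.0408935546875) [0.53547478 0.29675631 0.02756134] [0.02531673 0.02763009 0.02987711]
[-0.96386022  0.26640848] 164.5493383688229
```

```bash
cat >> h.py <<'E'
from scipy.spatial.transform import Rotation as R
def plan(target, zdeg=None, tcp=None):
    s=manip.sense(); M=R.from_quat(s['tool_rot']).as_matrix(); p=np.array(s['tcp_pos'])
    z=M[:,2]; h=np.degrees(np.arctan2(z[1],z[0]))
    print('t %.2f tcp'%s['t'],np.round(p,4),'zhead %.2f'%h,'xaxis',np.round(M[:,0],3),'F',np.round(s['force'],2),'gap %.4f'%s['finger_gap'],'q',np.round(s['q'],2))
    if target is not None:
        d=np.array(target)-p; print('delta world',np.round(d,4),'tool now',np.round(M.T@d,4))
        if zdeg is not None:
            dy=(h-zdeg+180)%360-180; print('yaw needed deg %.2f rad %.4f'%(dy,np.radians(dy)))
            M2=M@R.from_rotvec([np.radians(dy),0,0]).as_matrix(); print('shift after yaw',np.round(M2.T@d,4))
E
python3 -c "
from h import *
plan([.506,.306,.12],165);plan([.506,.306,.12],-15)"
```

```text
t 0.15 tcp [0.2314 0.58   0.2305] zhead -21.76 xaxis [-0.001 -0.001 -1.   ] F [0.32 1.11 0.4 ] gap 0.9977 q [ 1.01  0.53  1.43  0.    1.18 -0.18]
delta world [ 0.2746 -0.274  -0.1105] tool now [ 0.1107 -0.1525  0.3567]
yaw needed deg 173.24 rad 3.0235
shift after yaw [ 0.1107  0.1934 -0.3362]
t 0.15 tcp [0.2314 0.58   0.2305] zhead -21.76 xaxis [-0.001 -0.001 -1.   ] F [0.32 1.11 0.4 ] gap 0.9977 q [ 1.01  0.53  1.43  0.    1.18 -0.18]
delta world [ 0.2746 -0.274  -0.1105] tool now [ 0.1107 -0.1525  0.3567]
yaw needed deg -6.76 rad -0.1181
shift after yaw [ 0.1107 -0.1934  0.3362]
```

```bash
python3 -m crank '[[0.07,0.005,-0.019,0.0446,0],[0.07,0.005,-0.019,0.0446,0],[0.07,0.005,-0.019,0.0446,0],[0.07,0.005,-0.019,0.0446,0],[0.07,0.005,-0.019,0.0446,0]]' && python3 -m crank '[[0.07,0.005,-0.019,0.0446,0],[0.07,0.005,-0.019,0.0446,0],[0.07,0.005,-0.019,0.0446,0],[0.07,0,0,0,0.15],[0.07,0,0,0,0.15]]' && python3 -m crank '[[0.07,0,0,0,0.15],[0.07,0,0,0,0.15],[0.07,0,0,0,0.15],[0.07,0,0,0,0.15],[0.07,0,0,0,0.15]]' && python3 -m crank '[[0.07,0,0,0,0.15],[0.07,0,0,0,0.15],[0.07,0,0,0,0.15],[0.07,0,0,0,0.15],[0.07,0,0,0,0.15]]' && python3 -m crank '[[0.07,0,0,0,0.15],[0.07,0,0,0,0.15],[0.07,0,0,0,0.15],[0.07,0,0,0,0.15],[0.07,0,0,0,0.15]]' && python3 -m crank '[[0.07,0,0,0,0.15],[0.07,0,0,0,0.15],[0.07,0,0,0,0.15],[0.07,0,0,0,0.0235]]'; python3 -c "
from h import *
plan([.506,.306,.12],165); shot('wrist','w1')"
```

```text
t: 0.65
tcp_pos: [0.4045, 0.4081, 0.206]
tool_rot: [0.133, 0.695, -0.133, 0.694]
force: [1.2, 0.2, 0.1]
finger_gap: 0.821
t: 1.15
tcp_pos: [0.5079, 0.3051, 0.1906]
tool_rot: [0.239, 0.666, -0.239, 0.665]
force: [0.6, -0.0, -0.3]
finger_gap: 0.821
t: 1.65
tcp_pos: [0.5064, 0.3069, 0.191]
tool_rot: [0.465, 0.533, -0.465, 0.532]
force: [0.3, 0.5, 0.1]
finger_gap: 0.817
t: 2.15
tcp_pos: [0.5064, 0.3069, 0.191]
tool_rot: [-0.628, -0.325, 0.628, -0.325]
force: [0.2, -0.5, -0.8]
finger_gap: 0.816
t: 2.65
tcp_pos: [0.5064, 0.3069, 0.191]
tool_rot: [-0.703, -0.072, 0.704, -0.073]
force: [0.2, 0.3, 0.3]
finger_gap: 0.821
t: 3.05
tcp_pos: [0.5065, 0.3069, 0.191]
tool_rot: [-0.701, 0.093, 0.701, 0.093]
force: [0.4, 0.5, 0.2]
finger_gap: 0.82
t 3.05 tcp [0.5065 0.3069 0.191 ] zhead 164.95 xaxis [-0.001 -0.    -1.   ] F [0.35 0.53 0.23] gap 0.8201 q [0.36 0.53 1.56 0.   1.05 2.19]
delta world [-0.0005 -0.0009 -0.071 ] tool now [0.071  0.001  0.0002]
yaw needed deg -0.05 rad -0.0009
shift after yaw [0.071  0.001  0.0002]
```

View pics/w1.png

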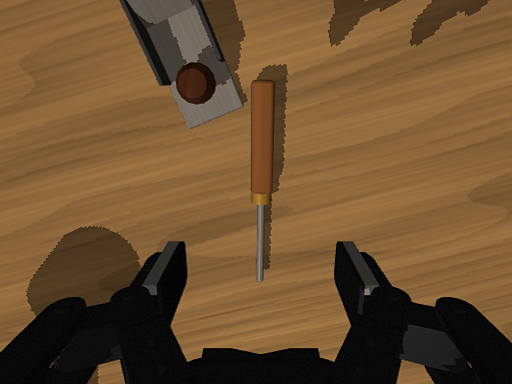

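```bash
python3 - <<'E'
from h import *
d=load('w1'); P=cloud(d)
hsv=cv2.cvtColor(d['image'],cv2.COLOR_BGR2HSV).astype(int)
m=np.zeros(P.shape[:2],bool); m[75:192,245:280]=1
m&=(P[...,2]>.015)
q=P[m]; r=cv2.minAreaRect((q[:,:2]*1000).astype(np.float32)); print(r, np.median(q[:,2]))
M=R.from_quat(d['rot']).as_matrix()
t=(q-d['tcp'])@M; 
for lo in np.arange(t[:,2].min(),t[:,2].max(),.02):
    k=(t[:,2]>=lo)&(t[:,2]<lo+.02); print(round(lo,3),k.sum(),np.round([t[k,1].min(),t[k,1].max()],4),np.round(np.median(t[k,0]),4))
for v in (200,220,250,280): 
    print(v,np.round((P[v,258:264]-d['tcp'])@M,4)[:, :].tolist())
# ray of tip at z=.013
E
```

```text
((534.4086303710938, 296.50927734375), (21.887264251708984, 106.3388671875), 74.39324188232422) 0.02564428065258184
-0.083 529 [-0.0078  0.0136] 0.1654
-0.063 519 [-0.008   0.0139] 0.1654
-0.043 483 [-0.0082  0.0131] 0.1653
-0.023 460 [-0.0084  0.0132] 0.1654
-0.003 422 [-0.0086  0.0126] 0.1653
0.017 131 [-0.0087  0.0126] 0.1652
200 [[0.1692, -0.0016, 0.0338], [0.1672, -0.0006, 0.0331], [0.1674, 0.0004, 0.0332], [0.1688, 0.0015, 0.0337], [0.1681, 0.0025, 0.0334], [0.1675, 0.0035, 0.0332]]
220 [[0.175, -0.0017, 0.0585], [0.1754, -0.0007, 0.0587], [0.1736, 0.0004, 0.0579], [0.1738, 0.0015, 0.058], [0.1731, 0.0025, 0.0577], [0.1759, 0.0036, 0.0589]]
250 [[0.1747, -0.0019, 0.0941], [0.1742, -0.0008, 0.0938], [0.1748, 0.0003, 0.0941], [0.1746, 0.0014, 0.094], [0.1744, 0.0025, 0.0939], [0.1745, 0.0036, 0.094]]
280 [[0.1734, -0.002, 0.1312], [0.1753, -0.0009, 0.1325], [0.173, 0.0003, 0.131], [0.1745, 0.0014, 0.132], [0.1755, 0.0026, 0.1326], [0.1902, 0.0038, 0.1423]]
```

```bash
python3 -m crank '[[0.07,0.045,0.0023,0,0.01],[0.07,0.045,0,0,0],[0.07,0.045,0,0,0],[0.07,0.03,0,0,0],[0.07,0.01,0,0,0]]' && python3 -m crank '[[0.07,0.008,0,0,0],[0.07,0.004,0,0,0],[0.015,0,0,0,0],[0.015,0,0,0,0],[0.015,0,0,0,0]]' 100; python3 -m crank '[[0.015,0,0,0,0],[0.015,0,0,0,0],[0.015,0,0,0,0]]'; python3 -c "
from h import *
plan(None)"
```

```text
t: 3.6
tcp_pos: [0.5038, 0.3038, 0.0129]
tool_rot: [-0.699, 0.096, 0.703, 0.094]
force: [-0.6, 0.6, 0.3]
finger_gap: 0.819
t: 4.1
tcp_pos: [0.5069, 0.3051, 0.0056]
tool_rot: [0.701, -0.095, -0.7, -0.096]
force: [-1.1, 0.0, 0.7]
finger_gap: 0.312
t: 4.4
tcp_pos: [0.5068, 0.3051, 0.0058]
tool_rot: [0.701, -0.095, -0.7, -0.096]
force: [-0.1, -0.5, 6.5]
finger_gap: 0.234
t 4.40 tcp [0.5068 0.3051 0.0058] zhead 164.44 xaxis [ 0.002  0.001 -1.   ] F [-0.14 -0.51  6.47] gap 0.2336 q [0.35 0.81 1.66 0.   0.67 2.2 ]
```

```bash
python3 -m crank '[[0.015,-0.01,0,0,0],[0.015,-0.02,0,0,0],[0.015,-0.04,0,0,0],[0.015,-0.05,0,0,0],[0.015,-0.05,0,0,0]]' 110;  python3 -c "
from h import *
plan(None);shot('wrist','w2')"
```

```text
t: 4.9
tcp_pos: [0.5052, 0.3045, 0.1759]
tool_rot: [-0.7, 0.096, 0.701, 0.096]
force: [1.8, -0.6, -0.9]
finger_gap: 0.231
t 4.90 tcp [0.5052 0.3045 0.1759] zhead 164.43 xaxis [-0.002 -0.001 -1.   ] F [ 1.78 -0.63 -0.89] gap 0.2306 q [0.35 0.55 1.58 0.   1.02 2.2 ]
```

View pics/w2.png

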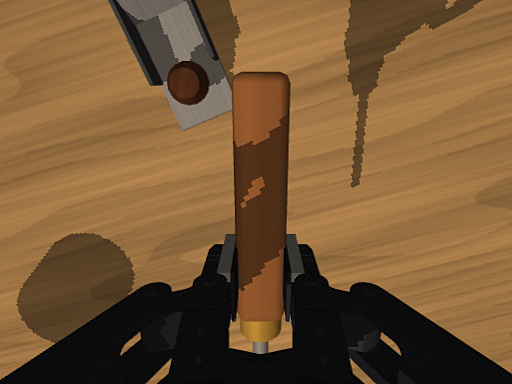

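```bash
python3 - <<'E'
from h import *
d=load('w2'); P=cloud(d); M=R.from_quat(d['rot']).as_matrix()
m=np.zeros(P.shape[:2],bool); m[80:300,242:282]=1
t=(P[m]-d['tcp'])@M; t=t[np.isfinite(t[:,0])&(t[:,0]<.02)]
print(len(t))
for lo in np.arange(t[:,2].min(),t[:,2].max(),.015):
    k=(t[:,2]>=lo)&(t[:,2]<lo+.015); print(round(lo,3),k.sum(),np.round([t[k,1].min(),t[k,1].max()],4),np.round(np.median(t[k,0]),4))
A=np.c_[t[:,2],t[:,1],np.ones(len(t))]; print(np.linalg.lstsq(A,t[:,0],rcond=None)[0])
plan([.52,.1,.2],-88.2)
E
```

```text
8764
-0.08 1701 [-0.0062  0.0085] -0.0199
-0.065 1565 [-0.0065  0.0088] -0.0199
-0.05 1448 [-0.0068  0.009 ] -0.0199
-0.035 1356 [-0.007   0.0093] -0.0199
-0.02 1253 [-0.0073  0.0096] -0.02
-0.005 1204 [-0.0076  0.0099] -0.02
0.01 237 [-0.0077  0.0099] -0.0199
[-0.00016938  0.00817935 -0.01994166]
t 4.95 tcp [0.5103 0.3067 0.1851] zhead 164.46 xaxis [ 0.014  0.005 -1.   ] F [0.99 1.58 4.05] gap 0.2323 q [0.35 0.54 1.57 0.   1.02 2.2 ]
delta world [ 0.0097 -0.2067  0.0149] tool now [-0.0159  0.1964 -0.0648]
yaw needed deg -107.34 rad -1.8734
shift after yaw [-0.0159  0.0034  0.2068]
```

```bash
python3 -m crank '[[0.015,0,0,0,-0.15],[0.015,0,0,0,-0.15],[0.015,0,0,0,-0.15],[0.015,0,0,0,-0.15],[0.015,0,0,0,-0.15]]' && python3 -m crank '[[0.015,0,0,0,-0.15],[0.015,0,0,0,-0.15],[0.015,0,0,0,-0.15],[0.015,0,0,0,-0.15],[0.015,0,0,0,-0.15]]' && python3 -m crank '[[0.015,0,0,0,-0.15],[0.015,0,0,0,-0.15],[0.015,0,0,0,-0.073],[0.015,0,0,0.01,0],[0.015,0,0,0.03,0]]' && python3 -m crank '[[0.015,0,0,0.045,0],[0.015,0,0,0.045,0],[0.015,0,0,0.04,0],[0.015,0,0,0.03,0],[0.015,0,0,0.01,0]]';  python3 -c "
from h import *
shot('top','t2');shot('scene','s2');plan([.5198,.052,.16],-88.2)
crop('t2',200,130,440,290,3,'ct2');crop('s2',70,120,330,280,3,'cs2')"
```

```text
t: 5.45
tcp_pos: [0.5056, 0.3047, 0.1745]
tool_rot: [-0.686, -0.17, 0.687, -0.17]
force: [-0.0, 0.1, -2.1]
finger_gap: 0.231
t: 5.95
tcp_pos: [0.5056, 0.3046, 0.1744]
tool_rot: [-0.576, -0.409, 0.577, -0.409]
force: [0.7, 0.1, -0.9]
finger_gap: 0.231
t: 6.45
tcp_pos: [0.5072, 0.2657, 0.1745]
tool_rot: [0.492, 0.508, -0.491, 0.508]
force: [-0.0, -0.1, -0.9]
finger_gap: 0.228
t: 6.95
tcp_pos: [0.5123, 0.0916, 0.1745]
tool_rot: [0.493, 0.506, -0.494, 0.506]
force: [0.8, 0.5, -1.1]
finger_gap: 0.231
t 7.05 tcp [0.5124 0.0933 0.1745] zhead -88.49 xaxis [ 0.  0. -1.] F [-0.42 -0.03 -0.71] gap 0.2297 q [-0.03  0.47  1.75  0.    0.92 -0.06]
delta world [ 0.0074 -0.0413 -0.0145] tool now [0.0145 0.0063 0.0415]
yaw needed deg -0.29 rad -0.0050
shift after yaw [0.0145 0.0061 0.0415]
```

View pics/ct2.png

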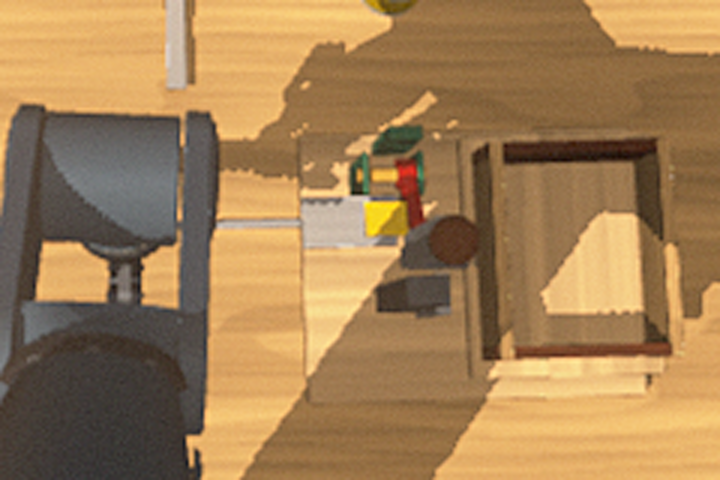

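View pics/cs2.png

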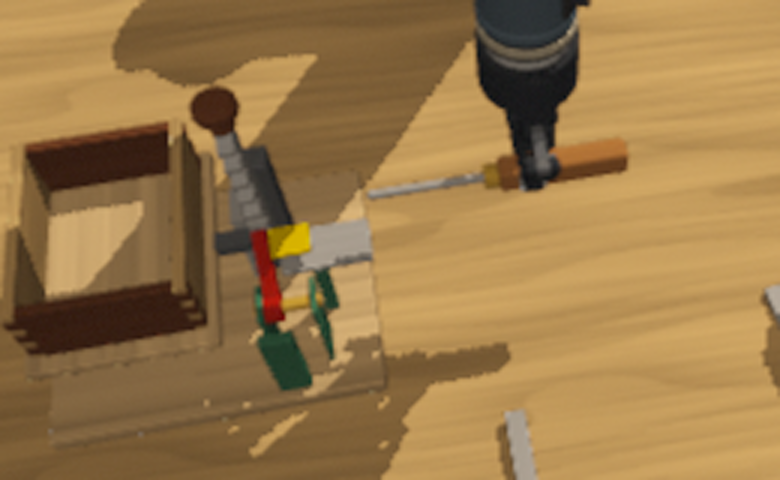

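```bash
cat >> h.py <<'E'
def ray(d,u,v,z):
    f=192/np.tan(np.radians(float(d['vertical_fov']))/2); T=np.linalg.inv(d['extrinsics'])
    r=T[:3,:3]@np.array([(u-d['cx'])/f,-(v-d['cy'])/f,-1]); o=T[:3,3]; return o+r*(z-o[2])/r[2]
E
python3 - <<'E'
from h import *
d=load('t2');P=cloud(d)
m=(abs(P[...,2]-.182)<.012)&(abs(P[...,0]-.516)<.02)&(P[...,1]<.03)&(P[...,1]>-.09)
q=P[m];print(len(q));v,u=np.where(m)
o=np.argsort(u)
print(np.c_[u[o],v[o],np.round(q[o],4)][-12:]); print(np.median(q,0))
print(ray(d,300,204.7,.1815))
d=load('s2');P=cloud(d); print('scene',ray(d,70+368/3,120+193/3,.1815))
m=(abs(P[...,2]-.182)<.015)&(abs(P[...,0]-.516)<.025)&(P[...,1]<.03)&(P[...,1]>-.09)
q=P[m];v,u=np.where(m);o=np.argsort(u);print(len(q));print(np.c_[u[o],v[o],np.round(q[o],4)][:10]);print(np.median(q,0))
E
```

```text
105
[[ 2.960e+02  2.030e+02  5.183e-01 -3.330e-02  1.870e-01]
 [ 2.970e+02  2.030e+02  5.187e-01 -3.590e-02  1.840e-01]
 [ 2.970e+02  2.020e+02  5.204e-01 -3.540e-02  1.896e-01]
 [ 2.970e+02  2.040e+02  5.161e-01 -3.570e-02  1.859e-01]
 [ 2.970e+02  2.050e+02  5.137e-01 -3.560e-02  1.866e-01]
 [ 2.980e+02  2.020e+02  5.207e-01 -3.800e-02  1.872e-01]
 [ 2.980e+02  2.030e+02  5.183e-01 -3.790e-02  1.876e-01]
 [ 2.980e+02  2.050e+02  5.140e-01 -3.820e-02  1.838e-01]
 [ 2.980e+02  2.040e+02  5.158e-01 -3.780e-02  1.889e-01]
 [ 2.990e+02  2.030e+02  5.186e-01 -4.050e-02  1.847e-01]
 [ 2.990e+02  2.020e+02  5.206e-01 -4.020e-02  1.880e-01]
 [ 2.990e+02  2.040e+02  5.162e-01 -4.050e-02  1.852e-01]]
[ 0.5162148  -0.01006177  0.18544958]
[ 0.51493486 -0.04313544  0.1815    ]
scene [ 0.51364912 -0.04353127  0.1815    ]
98
[[ 1.920e+02  1.830e+02  5.134e-01 -4.430e-02  1.873e-01]
 [ 1.920e+02  1.840e+02  5.163e-01 -4.460e-02  1.871e-01]
 [ 1.920e+02  1.850e+02  5.174e-01 -4.510e-02  1.845e-01]
 [ 1.930e+02  1.830e+02  5.149e-01 -4.180e-02  1.890e-01]
 [ 1.930e+02  1.840e+02  5.162e-01 -4.220e-02  1.865e-01]
 [ 1.930e+02  1.850e+02  5.192e-01 -4.240e-02  1.865e-01]
 [ 1.940e+02  1.830e+02  5.149e-01 -3.940e-02  1.882e-01]
 [ 1.940e+02  1.850e+02  5.178e-01 -4.020e-02  1.839e-01]
 [ 1.940e+02  1.840e+02  5.179e-01 -3.960e-02  1.883e-01]
 [ 1.950e+02  1.840e+02  5.158e-01 -3.750e-02  1.847e-01]]
[ 0.51619156 -0.00865961  0.1862248 ]
```

```bash
python3 -m crank '[[0.015,0,0.007,0.02,0],[0.015,0.015,0,0.0215,0],[0.015,0.02,0,0,0],[0.015,0.006,0,0,0],[0.015,0,0,0,0]]' && python3 -m crank '[[0.015,0.002,0,0,0],[0.015,0.002,0,0,0]]' && python3 -c "
from h import *
shot('scene','s3');plan(None)
crop('s3',70,120,330,280,3,'cs3')"
```

```text
t: 7.55
tcp_pos: [0.5198, 0.0548, 0.1325]
tool_rot: [0.492, 0.509, -0.493, 0.507]
force: [-0.8, 1.3, -1.2]
finger_gap: 0.228
t: 7.75
tcp_pos: [0.5214, 0.0543, 0.13]
tool_rot: [0.492, 0.507, -0.492, 0.508]
force: [-0.0, 1.0, -1.4]
finger_gap: 0.231
t 7.80 tcp [0.5211 0.0542 0.1296] zhead -88.21 xaxis [ 0.001 -0.    -1.   ] F [-0.69 -0.48 -1.59] gap 0.2325 q [-0.11  0.54  1.78  0.    0.82 -0.14]
```

View pics/cs3.png

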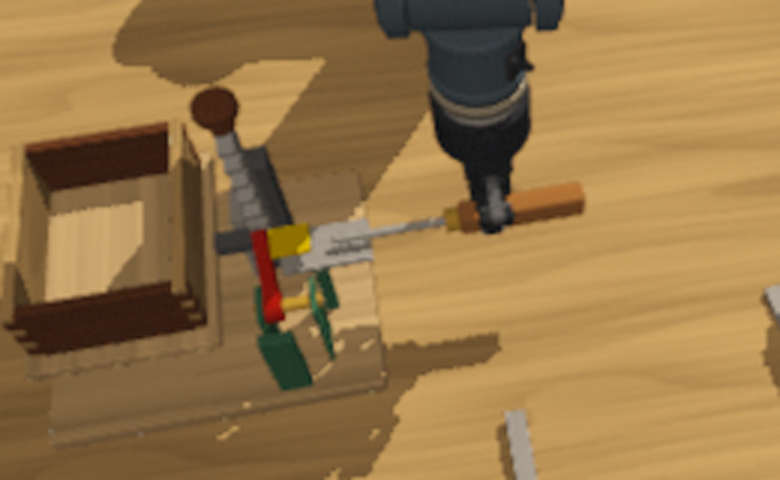

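```bash
python3 -m crank '[[0.015,0.0015,0,0,0],[0.015,0.0015,0,0,0],[0.015,0.001,0,0,0]]' && python3 -m crank '[[0.015,0.001,0,0,0],[0.015,0,0,0,0]]' && python3 -m crank '[[0.015,0.001,0,0,0],[0.015,0,0,0,0]]' && python3 -c "
from h import *
plan(None)"
```

```text
t: 8.1
tcp_pos: [0.5208, 0.0536, 0.1254]
tool_rot: [0.492, 0.508, -0.492, 0.508]
force: [0.3, -0.3, -1.9]
finger_gap: 0.228
t: 8.3
tcp_pos: [0.5207, 0.0536, 0.1242]
tool_rot: [0.492, 0.508, -0.492, 0.507]
force: [-0.1, -0.6, -1.2]
finger_gap: 0.231
t: 8.5
tcp_pos: [0.5207, 0.0536, 0.1232]
tool_rot: [0.492, 0.508, -0.492, 0.507]
force: [-0.3, -1.1, -0.9]
finger_gap: 0.229
t 8.50 tcp [0.5207 0.0536 0.1232] zhead -88.26 xaxis [-0.  0. -1.] F [-0.28 -1.1  -0.86] gap 0.2293 q [-0.11  0.55  1.79 -0.    0.8  -0.14]
```

```bash
python3 -m crank '[[0.015,0.0007,0,0,0],[0.015,0,0,0,0]]' && python3 -m crank '[[0.015,0.0007,0,0,0],[0.015,0,0,0,0]]'&& python3 -m crank '[[0.015,0.0007,0,0,0],[0.015,0,0,0,0]]' && python3 -c "
from h import *
print(manip.sense()['ft_torque']);plan(None)"
```

```text
t: 8.7
tcp_pos: [0.5208, 0.0536, 0.1226]
tool_rot: [0.492, 0.508, -0.492, 0.508]
force: [-1.1, -0.4, -1.6]
finger_gap: 0.229
t: 8.9
tcp_pos: [0.5209, 0.0536, 0.1221]
tool_rot: [0.492, 0.507, -0.492, 0.508]
force: [-1.9, 1.6, 1.1]
finger_gap: 0.23
t: 9.1
tcp_pos: [0.5209, 0.0536, 0.1215]
tool_rot: [0.492, 0.507, -0.492, 0.508]
force: [-0.7, 0.5, 3.6]
finger_gap: 0.232
[-0.3440174   0.06901637 -0.05886238]
t 9.10 tcp [0.5209 0.0536 0.1215] zhead -88.24 xaxis [ 0. -0. -1.] F [-0.66  0.52  3.64] gap 0.2319 q [-0.11  0.56  1.79 -0.    0.8  -0.14]
```

```bash
python3 -m crank '[[0.015,-0.0025,0,0,0],[0.015,0,0,0,0],[0.015,0,0,0.006,0],[0.015,0,0,0.006,0],[0.015,0,0,0,0]]' && python3 -m crank '[[0.015,0,0,0.006,0],[0.015,0,0,0.004,0],[0.015,0,0,0,0]]'  && python3 -c "
from h import *
shot('scene','s4');shot('top','t4');plan(None)
crop('s4',110,160,260,260,5,'cs4');crop('t4',270,150,390,250,6,'ct4')"
```

```text
t: 9.6
tcp_pos: [0.5212, 0.0407, 0.1235]
tool_rot: [0.493, 0.507, -0.493, 0.507]
force: [-0.4, 0.2, -1.2]
finger_gap: 0.232
t: 9.9
tcp_pos: [0.5216, 0.0309, 0.1237]
tool_rot: [0.493, 0.507, -0.493, 0.507]
force: [-0.7, 0.1, -1.6]
finger_gap: 0.227
t 10.00 tcp [0.5214 0.0315 0.1237] zhead -88.28 xaxis [-0.  0. -1.] F [ 0.17 -0.63 -0.9 ] gap 0.2333 q [-0.15  0.55  1.79  0.    0.8  -0.18]
```

View pics/cs4.png

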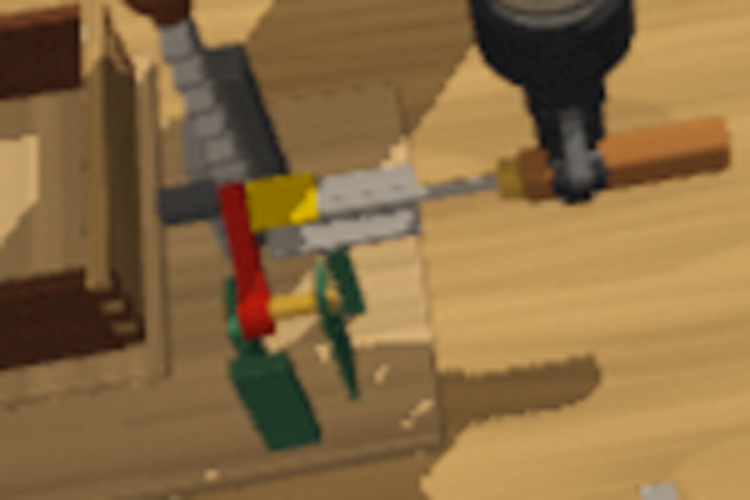

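View pics/ct4.png

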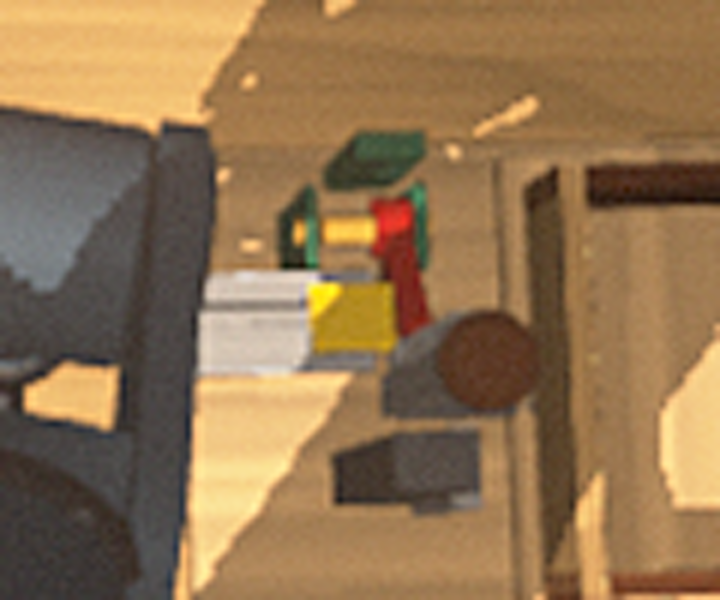

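```bash
python3 -m crank '[[0.015,0,0,0.006,0],[0.015,0,0,0.006,0],[0.015,0,0,0.005,0],[0.015,0,0,0,0],[0.015,0,0,0,0]]'  && python3 -c "
from h import *
plan(None)
for n in('top0','scene0'):
    d=load(n);P=cloud(d);g=d['image'].astype(int);m=(g[...,1]>g[...,2]+20)&(P[...,1]<-.04)&(P[...,1]>-.2)&(P[...,0]>.5)&(P[...,2]>.05)
    q=P[m];print(n,len(q),q.min(0),q.max(0),np.sort(q[:,2])[-5:])
th=np.linspace(0,1.3,14);print(np.round(np.c_[th,71.5-42*np.cos(th)+28.5*np.sin(th),105+42*np.sin(th)+28.5*np.cos(th)],1))
"
```

```text
t: 10.5
tcp_pos: [0.5219, 0.0144, 0.1237]
tool_rot: [0.492, 0.507, -0.492, 0.507]
force: [-0.2, 0.9, -1.4]
finger_gap: 0.23
t 10.50 tcp [0.5219 0.0144 0.1237] zhead -88.29 xaxis [-0.  0. -1.] F [-0.17  0.89 -1.42] gap 0.2295 q [-0.19  0.55  1.79  0.    0.8  -0.22]
top0 74 [ 0.55055115 -0.15021639  0.10355001] [ 0.60407617 -0.1012605   0.12157513] [0.119681   0.12007511 0.12042047 0.12127117 0.12157513]
scene0 246 [ 0.52528724 -0.15149128  0.05014853] [ 0.60535717 -0.09607842  0.12184465] [0.11809361 0.11843435 0.11996234 0.11998997 0.12184465]
[[0.000e+00 2.950e+01 1.335e+02]
 [1.000e-01 3.260e+01 1.376e+02]
 [2.000e-01 3.600e+01 1.413e+02]
 [3.000e-01 3.980e+01 1.446e+02]
 [4.000e-01 4.390e+01 1.476e+02]
 [5.000e-01 4.830e+01 1.501e+02]
 [6.000e-01 5.290e+01 1.522e+02]
 [7.000e-01 5.770e+01 1.539e+02]
 [8.000e-01 6.270e+01 1.550e+02]
 [9.000e-01 6.770e+01 1.556e+02]
 [1.000e+00 7.280e+01 1.557e+02]
 [1.100e+00 7.780e+01 1.554e+02]
 [1.200e+00 8.280e+01 1.545e+02]
 [1.300e+00 8.770e+01 1.531e+02]]
```

```bash
python3 -m crank '[[0.015,-0.0033,0,0,0],[0.015,-0.004,0.002,0,0],[0.015,-0.0035,0.004,0,0],[0.015,-0.0035,0.0035,0,0],[0.015,0,0,0,0]]' 120 && python3 -c "
from h import *
shot('scene','s5');shot('top','t5');plan(None);print(manip.sense()['ft_torque'])
crop('s5',110,160,260,260,5,'cs5');crop('t5',270,150,390,250,6,'ct5')"
```

```text
t: 11.0
tcp_pos: [0.5326, 0.0151, 0.1386]
tool_rot: [0.493, 0.507, -0.492, 0.508]
force: [0.3, -1.1, -2.4]
finger_gap: 0.232
t 11.10 tcp [0.5317 0.015  0.1382] zhead -88.24 xaxis [ 0. -0. -1.] F [ 0.01 -0.27 -3.03] gap 0.2333 q [-0.18  0.54  1.75 -0.    0.85 -0.21]
[ 0.17612324 -0.01929643  0.02522003]
```

View pics/cs5.png

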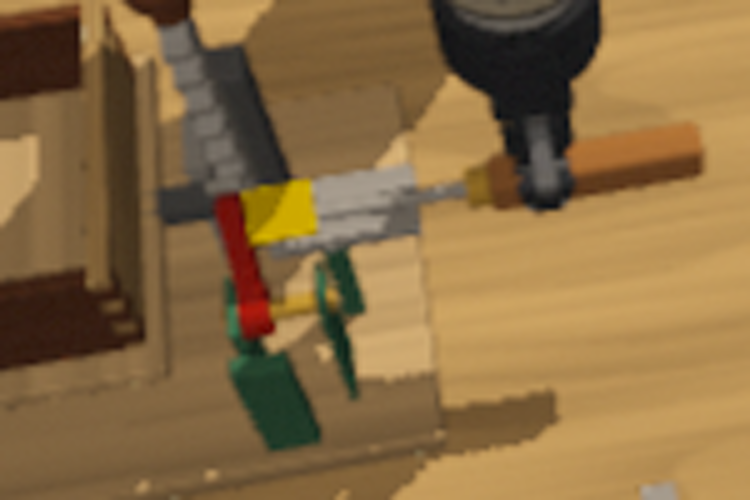

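View pics/ct5.png

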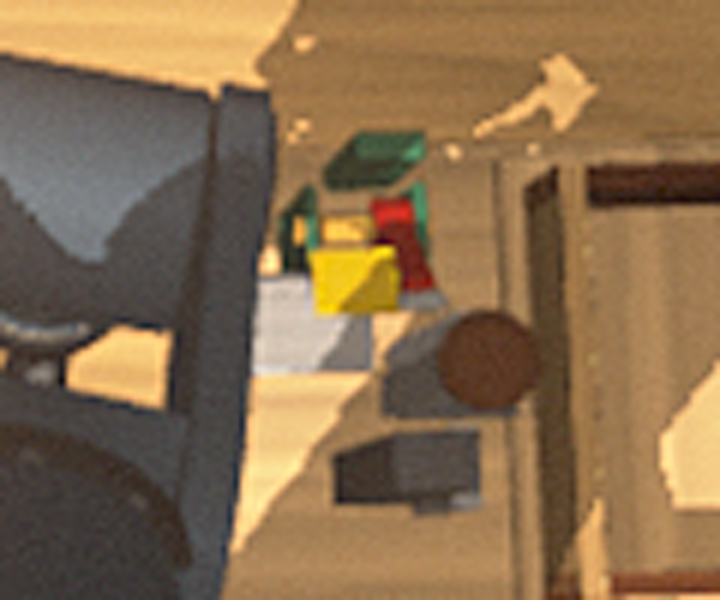

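```bash
python3 -m crank '[[0.015,-0.0035,0.0045,0,0],[0.015,-0.003,0.0045,0,0],[0.015,-0.0025,0.005,0,0],[0.015,-0.002,0.005,0,0],[0.015,0,0,0,0]]' 120 && python3 -c "
from h import *
shot('scene','s6');plan(None);print(manip.sense()['ft_torque'])
crop('s6',110,160,260,260,5,'cs6')"
```

```text
t: 11.6
tcp_pos: [0.5521, 0.0152, 0.1497]
tool_rot: [0.493, 0.507, -0.492, 0.509]
force: [0.2, 0.9, -0.4]
finger_gap: 0.228
t 11.65 tcp [0.5516 0.0153 0.1496] zhead -88.22 xaxis [ 0.002 -0.001 -1.   ] F [ 0.4   0.68 -1.47] gap 0.2219 q [-0.17  0.54  1.7  -0.    0.9  -0.21]
[ 0.00054378 -0.04946814 -0.00541933]
```

View pics/cs6.png

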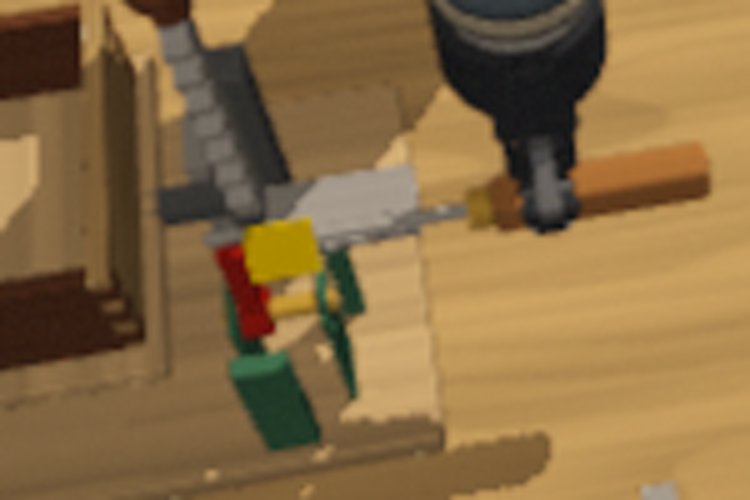

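```bash
python3 -m crank '[[0.015,-0.0012,0.006,0,0],[0.015,-0.0005,0.006,0,0],[0.015,0,0.006,0,0],[0.015,0,0.007,0,0],[0.015,0,0,0,0]]' 120 && python3 -c "
from h import *
shot('scene','s7');plan(None);print(manip.sense()['ft_torque'])
crop('s7',110,160,260,260,5,'cs7')"
```

```text
t: 12.15
tcp_pos: [0.5773, 0.016, 0.151]
tool_rot: [0.493, 0.507, -0.492, 0.508]
force: [0.2, 0.8, -1.6]
finger_gap: 0.228
t 12.20 tcp [0.5765 0.0161 0.1508] zhead -88.23 xaxis [ 0.001 -0.    -1.   ] F [ 0.54 -0.34 -1.43] gap 0.2223 q [-0.17  0.57  1.63 -0.    0.94 -0.2 ]
[-0.02595355 -0.04005567  0.00047076]
```

View pics/cs7.png

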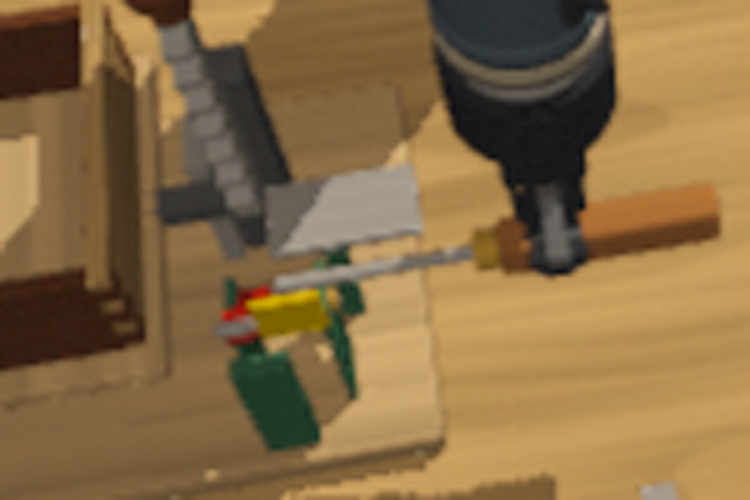

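```bash
python3 -m crank '[[0.015,-0.01,0,-0.01,0],[0.015,-0.015,0,-0.03,0],[0.015,0,-0.02,-0.04,0],[0.015,0,-0.025,-0.04,0],[0.015,0,-0.025,-0.04,0]]' && python3 -m crank '[[0.015,0.03,0,-0.03,0],[0.015,0.045,0,0,0],[0.015,0.045,0,0,0],[0.015,0.03,0,0,0],[0.015,0,0,0,0]]' && python3 -c "
from h import *
plan([.507,.2,.006],-88.2)
shot('top','t8')
crop('t8',130,90,430,300,2.5,'ct8')"
```

```text
t: 12.7
tcp_pos: [0.4996, 0.1758, 0.1767]
tool_rot: [0.493, 0.507, -0.492, 0.508]
force: [0.7, 0.5, -1.1]
finger_gap: 0.227
t: 13.2
tcp_pos: [0.4966, 0.2042, 0.0228]
tool_rot: [0.49, 0.509, -0.494, 0.506]
force: [-0.5, -1.2, -0.5]
finger_gap: 0.224
t 13.20 tcp [0.4966 0.2042 0.0228] zhead -88.21 xaxis [-0.008 -0.001 -1.   ] F [-0.53 -1.24 -0.51] gap 0.2236 q [0.18 0.74 1.79 0.   0.61 0.15]
delta world [ 0.0104 -0.0042 -0.0168] tool now [0.0167 0.0104 0.0045]
yaw needed deg -0.01 rad -0.0002
shift after yaw [0.0167 0.0104 0.0045]
```

View pics/ct8.png

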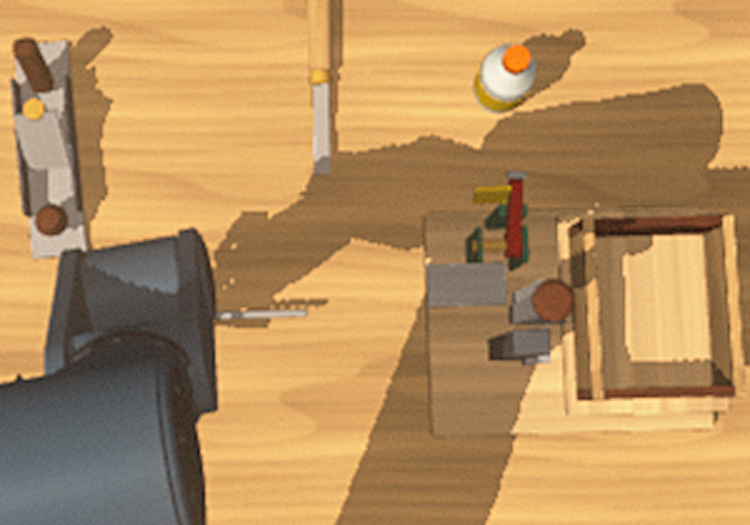

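```bash
python3 -m crank '[[0.015,0.008,0,0,0],[0.015,0.004,0,0,0],[0.015,0.002,0,0,0],[0.015,0,0,0,0]]' && python3 -m crank '[[0.015,0.001,0,0,0],[0.015,0,0,0,0]]' && python3 -m crank '[[0.015,0.001,0,0,0],[0.015,0,0,0,0]]' && python3 -c "
from h import *
plan(None)"
```

```text
t: 13.65
tcp_pos: [0.5001, 0.204, 0.0125]
tool_rot: [0.493, 0.507, -0.492, 0.508]
force: [-0.2, -0.8, -1.5]
finger_gap: 0.231
t: 13.85
tcp_pos: [0.4999, 0.204, 0.011]
tool_rot: [0.493, 0.507, -0.492, 0.508]
force: [-1.2, -0.1, -1.3]
finger_gap: 0.226
t: 14.05
tcp_pos: [0.4997, 0.204, 0.0097]
tool_rot: [0.492, 0.508, -0.492, 0.508]
force: [-0.0, 0.3, -1.6]
finger_gap: 0.226
t 14.05 tcp [0.4997 0.204  0.0097] zhead -88.26 xaxis [-0. -0. -1.] F [-0.    0.28 -1.59] gap 0.2263 q [ 0.18  0.77  1.79 -0.    0.58  0.15]
```

```bash
python3 -m crank '[[0.015,0.0015,0,0,0],[0.015,0.001,0,0,0],[0.015,0,0,0,0]]' && python3 -m crank '[[0.015,0.001,0,0,0],[0.015,0,0,0,0]]' && python3 -m crank '[[0.015,0.0007,0,0,0],[0.015,0,0,0,0]]' && python3 -c "
from h import *
plan(None)"
```

```text
t: 14.35
tcp_pos: [0.4995, 0.204, 0.007]
tool_rot: [0.492, 0.508, -0.492, 0.507]
force: [-0.2, -0.8, -1.4]
finger_gap: 0.23
t: 14.55
tcp_pos: [0.4997, 0.2041, 0.0061]
tool_rot: [0.492, 0.508, -0.492, 0.508]
force: [-0.7, 0.7, -1.6]
finger_gap: 0.225
t: 14.75
tcp_pos: [0.4997, 0.2041, 0.0059]
tool_rot: [0.492, 0.508, -0.492, 0.508]
force: [-0.6, -1.2, 3.1]
finger_gap: 0.23
t 14.75 tcp [0.4997 0.2041 0.0059] zhead -88.25 xaxis [ 0.  0. -1.] F [-0.56 -1.16  3.12] gap 0.2296 q [0.18 0.78 1.79 0.   0.57 0.15]
```

```bash
python3 -m crank '[[0.03,0,0,0,0],[0.05,0,0,0,0],[0.07,0,0,0,0],[0.07,0,0,0,0],[0.07,-0.01,0,0,0]]' && python3 -m crank '[[0.07,-0.04,0,0,0],[0.07,-0.05,0,0,0],[0.07,-0.05,0,0,0],[0.07,-0.05,0,0,0],[0.07,-0.05,0,0,0]]' && python3 -c "
from h import *
plan([.496,-.14,.33],-88.2)
shot('wrist','w9');shot('top','t9');crop('t9',130,90,430,300,2.5,'ct9')"
```

```text
t: 15.25
tcp_pos: [0.4988, 0.2038, 0.0148]
tool_rot: [0.492, 0.508, -0.493, 0.507]
force: [-0.5, 0.3, -0.8]
finger_gap: 0.822
t: 15.75
tcp_pos: [0.4989, 0.2039, 0.2584]
tool_rot: [0.492, 0.507, -0.492, 0.508]
force: [0.6, -0.1, -1.0]
finger_gap: 0.82
t 15.75 tcp [0.4989 0.2039 0.2584] zhead -88.25 xaxis [ 0.001  0.    -1.   ] F [ 0.6  -0.06 -1.03] gap 0.8201 q [0.18 0.38 1.62 0.   1.15 0.15]
delta world [-0.0029 -0.3439  0.0716] tool now [-0.0717 -0.0134  0.3437]
yaw needed deg -0.05 rad -0.0009
shift after yaw [-0.0717 -0.0137  0.3437]
```

View pics/w9.png

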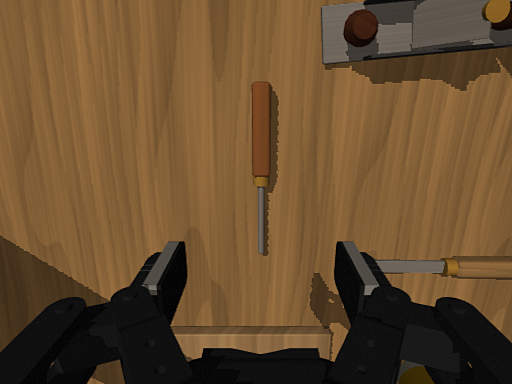

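View pics/ct9.png

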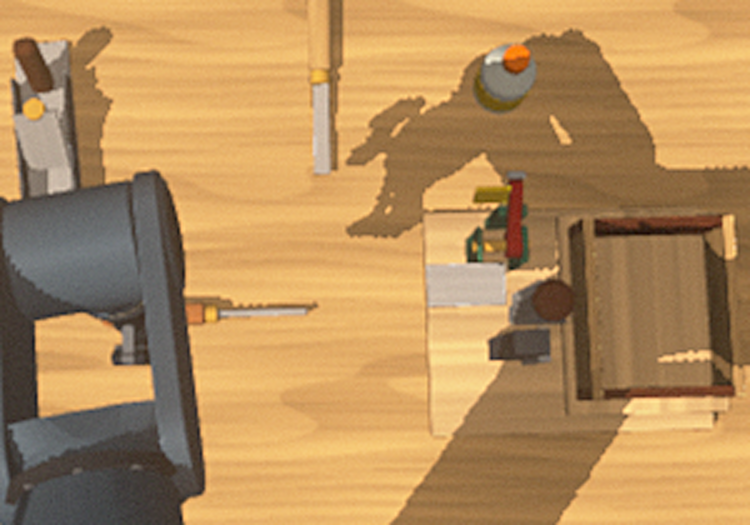

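```bash
python3 -c "
from h import *
P=cloud(load('top0'));m=(P[...,1]<-.155)&(P[...,1]>-.4)&(P[...,0]>.35)&(P[...,0]<.65);print('drawer max z',np.nanpercentile(P[m][:,2],[90,99,99.9]))"
python3 -m crank '[[0.0,-0.045,0,0,0],[0.0,-0.03,0,0.03,0],[0,0,0,0.049,0],[0,0,0,0.049,0],[0,0,0,0.049,0]]' && python3 -m crank '[[0,0,0,0.049,0],[0,0,-0.006,0.049,0],[0,0,-0.007,0.045,0],[0,0,0,0.025,0],[0,0,0,0,0]]' && python3 -c "
from h import *
plan([.4955,-.1395,.31],-88.2)"
```

```text
drawer max z [0.18162102 0.18671609 0.18921323]
t: 16.35
tcp_pos: [0.5043, 0.0258, 0.3307]
tool_rot: [0.492, 0.508, -0.492, 0.508]
force: [0.5, -0.5, -0.6]
finger_gap: -0.0
t: 16.85
tcp_pos: [0.4968, -0.1445, 0.3301]
tool_rot: [0.493, 0.506, -0.494, 0.506]
force: [0.5, -0.4, -0.3]
finger_gap: -0.0
t 16.85 tcp [ 0.4968 -0.1445  0.3301] zhead -88.53 xaxis [-0.    -0.001 -1.   ] F [ 0.45 -0.35 -0.31] gap -0.0004 q [-0.5   0.27  1.57 -0.    1.3  -0.52]
delta world [-0.0013  0.005  -0.0201] tool now [ 0.0201 -0.0011 -0.005 ]
yaw needed deg -0.33 rad -0.0058
shift after yaw [ 0.0201 -0.0011 -0.005 ]
```

```bash
python3 -m crank '[[0,0.01,-0.001,-0.005,0],[0,0.01,0,0,0],[0,0.005,0,0,0],[0,0.002,0,0,0],[0,0,0,0,0]]' && python3 -c "
from h import *
plan([.4955,-.1395,.31],-88.2);shot('scene','s10');shot('top','t10')
crop('s10',70,100,270,260,4,'cs10')"
```

```text
t: 17.35
tcp_pos: [0.496, -0.1353, 0.303]
tool_rot: [0.492, 0.508, -0.492, 0.508]
force: [-0.0, 0.7, 0.5]
finger_gap: 0.003
t 17.35 tcp [ 0.496  -0.1353  0.303 ] zhead -88.17 xaxis [-0.001  0.    -1.   ] F [-0.04  0.72  0.46] gap 0.0030 q [-0.48  0.29  1.61  0.    1.23 -0.52]
delta world [-0.0005 -0.0042  0.007 ] tool now [-0.007  -0.0006  0.0041]
yaw needed deg 0.03 rad 0.0004
shift after yaw [-0.007  -0.0006  0.0041]
```

View pics/cs10.png

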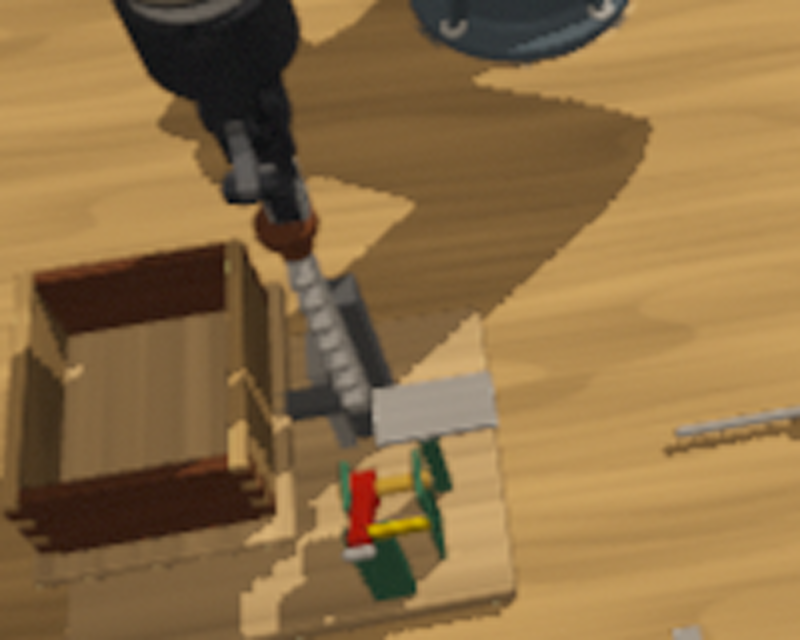

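```bash
python3 -m crank '[[0,0.001,0,0.004,0],[0,0.001,0,0,0],[0,0.001,0,0,0],[0,0.001,0,0,0],[0,0.001,0,0,0]]' && python3 -m crank '[[0,0.0015,0,0,0],[0,0.0015,0,0,0],[0,0.0015,0,0,0],[0,0.0015,0,0,0],[0,0.0015,0,0,0]]' && python3 -c "
from h import *
plan([.4955,-.1395,.226],-88.2)"
```

```text
t: 17.95
tcp_pos: [0.4962, -0.1404, 0.2988]
tool_rot: [0.492, 0.507, -0.492, 0.508]
force: [-1.1, 0.9, 3.2]
finger_gap: -0.005
t: 18.45
tcp_pos: [0.4962, -0.1403, 0.291]
tool_rot: [0.492, 0.508, -0.492, 0.508]
force: [-0.8, 0.0, 3.4]
finger_gap: 0.003
t 18.45 tcp [ 0.4962 -0.1403  0.291 ] zhead -88.25 xaxis [ 0. -0. -1.] F [-0.85  0.03  3.41] gap 0.0034 q [-0.49  0.31  1.63 -0.    1.2  -0.52]
delta world [-0.0007  0.0008 -0.065 ] tool now [ 0.065  -0.0006 -0.0008]
yaw needed deg -0.05 rad -0.0008
shift after yaw [ 0.065  -0.0006 -0.0008]
```

Pushing gently with about 3 N; the knob moves down.

```bash
for i in 1 2 3; do :; done; python3 -m crank '[[0,0.0025,0,0,0],[0,0.0025,0,0,0],[0,0.0025,0,0,0],[0,0.0025,0,0,0],[0,0.0025,0,0,0]]' && python3 -m crank '[[0,0.0025,0,0,0],[0,0.0025,0,0,0],[0,0.0025,0,0,0],[0,0.0025,0,0,0],[0,0.0025,0,0,0]]' && python3 -m crank '[[0,0.0025,0,0,0],[0,0.0025,0,0,0],[0,0.0025,0,0,0],[0,0.0025,0,0,0],[0,0.0025,0,0,0]]' && python3 -m crank '[[0,0.0025,0,0,0],[0,0.0025,0,0,0],[0,0.0025,0,0,0],[0,0.0025,0,0,0],[0,0.0025,0,0,0]]'; python3 -c "
from h import *
plan([.4955,-.1395,.226],-88.2)"
```

```text
t: 18.95
tcp_pos: [0.4962, -0.1403, 0.2783]
tool_rot: [0.492, 0.508, -0.492, 0.508]
force: [-0.9, -0.7, 3.3]
finger_gap: 0.004
t: 19.45
tcp_pos: [0.4962, -0.1403, 0.2658]
tool_rot: [0.492, 0.508, -0.492, 0.508]
force: [-2.7, -1.2, 4.5]
finger_gap: 0.001
t: 19.95
tcp_pos: [0.4962, -0.1403, 0.2533]
tool_rot: [0.492, 0.507, -0.492, 0.508]
force: [-2.0, -1.5, 5.4]
finger_gap: 0.0
t: 20.45
tcp_pos: [0.4962, -0.1403, 0.2408]
tool_rot: [0.492, 0.508, -0.492, 0.508]
force: [-3.0, -2.0, 5.5]
finger_gap: 0.001
t 20.45 tcp [ 0.4962 -0.1403  0.2408] zhead -88.25 xaxis [ 0. -0. -1.] F [-3.   -2.01  5.47] gap 0.0007 q [-0.49  0.37  1.69 -0.    1.08 -0.52]
delta world [-0.0007  0.0008 -0.0148] tool now [ 0.0148 -0.0007 -0.0008]
yaw needed deg -0.05 rad -0.0009
shift after yaw [ 0.0148 -0.0007 -0.0008]
```

```bash
python3 -m crank '[[0,0.002,0,0,0],[0,0.002,0,0,0],[0,0.002,0,0,0],[0,0.002,0,0,0],[0,0.0015,0,0,0]]' && python3 -m crank '[[0,0.001,0,0,0],[0,0.001,0,0,0],[0,0.0007,0,0,0],[0,0.0005,0,0,0],[0,0,0,0,0]]' &&python3 -m crank '[[0,0.0005,0,0,0],[0,0.0005,0,0,0]]' && python3 -m crank '[[0,0.0005,0,0,0],[0,0,0,0,0]]'; python3 -c "
from h import *
plan([.4955,-.1395,.226],-88.2)"
```

```text
t: 20.95
tcp_pos: [0.4962, -0.1403, 0.2313]
tool_rot: [0.492, 0.508, -0.492, 0.508]
force: [-0.6, -1.5, 5.5]
finger_gap: -0.001
t: 21.45
tcp_pos: [0.4962, -0.1402, 0.2282]
tool_rot: [0.492, 0.508, -0.492, 0.508]
force: [-0.5, -2.9, 2.4]
finger_gap: -0.005
t: 21.65
tcp_pos: [0.4962, -0.1402, 0.2273]
tool_rot: [0.492, 0.508, -0.492, 0.508]
force: [-0.7, -2.8, 4.7]
finger_gap: 0.0
t: 21.85
tcp_pos: [0.4962, -0.1402, 0.2268]
tool_rot: [0.492, 0.508, -0.492, 0.508]
force: [-1.2, -2.2, 4.0]
finger_gap: 0.001
t 21.85 tcp [ 0.4962 -0.1402  0.2268] zhead -88.25 xaxis [ 0. -0. -1.] F [-1.2  -2.23  4.04] gap 0.0009 q [-0.49  0.39  1.71  0.    1.05 -0.52]
delta world [-0.0007  0.0007 -0.0008] tool now [ 0.0008 -0.0007 -0.0008]
yaw needed deg -0.05 rad -0.0009
shift after yaw [ 0.0008 -0.0007 -0.0008]
```

```bash
for k in 1; do python3 -m crank '[[0,0.0005,0,0,0],[0,0,0,0,0]]'; python3 -m crank '[[0,0.0005,0,0,0],[0,0,0,0,0]]';python3 -m crank '[[0,0.0004,0,0,0],[0,0,0,0,0]]'; done
```

```text
t: 22.05
tcp_pos: [0.4962, -0.1403, 0.2262]
tool_rot: [0.492, 0.508, -0.492, 0.508]
force: [-1.9, -2.0, 3.1]
finger_gap: -0.003
t: 22.25
tcp_pos: [0.4962, -0.1402, 0.226]
tool_rot: [0.492, 0.508, -0.492, 0.508]
force: [-1.1, -1.4, 5.3]
finger_gap: -0.0
t: 22.45
tcp_pos: [0.4962, -0.1402, 0.226]
tool_rot: [0.492, 0.507, -0.492, 0.508]
force: [-3.3, -2.1, 8.1]
finger_gap: -0.002
```

```bash
python3 -m crank '[[0,0.0004,0,0,0],[0,0,0,0,0]]'; python3 -m crank '[[0,0.0003,0,0,0],[0,0,0,0,0]]'
```

```text
t: 22.65
tcp_pos: [0.4962, -0.1402, 0.226]
tool_rot: [0.492, 0.507, -0.492, 0.508]
force: [-3.1, -2.2, 10.5]
finger_gap: -0.004
t: 22.85
tcp_pos: [0.4963, -0.1402, 0.226]
tool_rot: [0.492, 0.507, -0.492, 0.508]
force: [-4.0, -1.4, 11.7]
finger_gap: 0.001
```

Solid stop at 0.226. Retreat straight up and check.

```bash
python3 -m crank '[[0,-0.003,0,0,0],[0,-0.01,0,0,0],[0,-0.03,0,0,0],[0,-0.04,0,0,0],[0,-0.03,0,0,0]]'; python3 -m crank '[[0,0,0,-0.04,0],[0,0,0,-0.049,0],[0,0,0,-0.049,0],[0,0,0,-0.049,0],[0,0,0,0,0]]'; python3 -c "
from h import *
plan(None)
shot('top','t11');shot('scene','s11')
for n in('top','scene'):
    P=cloud(load(n[0]+'11'))
    m=(abs(P[...,0]-.4955)<.012)&(abs(P[...,1]+.14)<.012)
    print(n,'knob z',np.nanmedian(P[m][:,2]), np.nanmax(P[m][:,2]))
crop('s11',50,130,390,350,2.3,'cs11')"
```

```text
t: 23.35
tcp_pos: [0.4964, -0.1397, 0.3395]
tool_rot: [0.493, 0.508, -0.492, 0.508]
force: [0.1, 0.0, -0.1]
finger_gap: -0.0
t: 23.85
tcp_pos: [0.4888, 0.0527, 0.3377]
tool_rot: [0.491, 0.511, -0.49, 0.508]
force: [-0.1, 0.5, 0.9]
finger_gap: -0.0
t 23.85 tcp [0.4888 0.0527 0.3377] zhead -87.82 xaxis [-0.002  0.004 -1.   ] F [-0.06  0.48  0.91] gap -0.0000 q [-0.12  0.23  1.61  0.    1.31 -0.16]
top knob z 0.2218424636822265 0.23108206820653798
scene knob z 0.19469844805338055 0.2307257920320901
```

View pics/cs11.png

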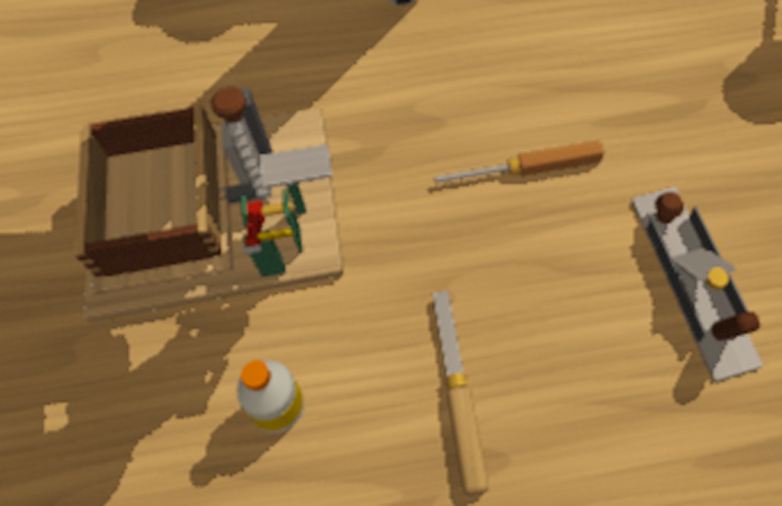

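View pics/t11.png

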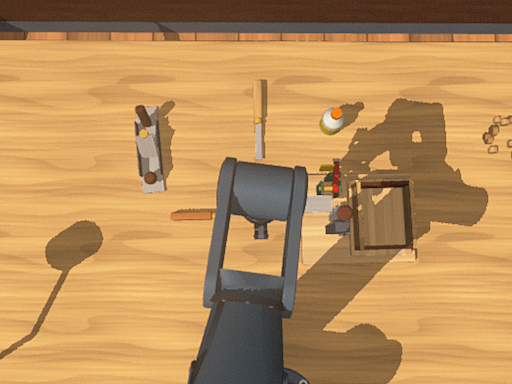

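```bash
python3 -m crank '[[0,0,0,0,0],[0,0,0,0,0],[0,0,0,0,0]]' >/dev/null; python3 -c "
from h import *
for n in('t11','s11'):
    P=cloud(load(n));m=(abs(P[...,0]-.4955)<.02)&(abs(P[...,1]+.14)<.02)&(P[...,2]>.21)
    q=P[m];print(n,len(q),np.round(np.percentile(q[:,2],[25,50,75]),4))
for a,b in(('top0','t11'),('scene0','s11')):
    A=load(a);B=load(b)
    for nm,(u0,v0,u1,v1) in dict(plane=(130,98,170,198),chisel=(250,75,270,162),glue=(318,104,345,136)).items() if a=='top0' else dict(plane=(325,210,380,293),chisel=(235,255,262,343),glue=(150,284,185,320)).items():
        print(b,nm,np.abs(A['image'][v0:v1,u0:u1].astype(int)-B['image'][v0:v1,u0:u1]).mean())
s=manip.sense();print(np.abs(s['qd']).max(),s['t'])
manip.sign_off()"
```

```text
t11 198 [0.2236 0.2253 0.2269]
s11 166 [0.2245 0.2263 0.2277]
t11 plane 12.139583333333333
t11 chisel 11.880651340996168
t11 glue 12.270061728395062
s11 plane 1.1729098211025921
s11 chisel 1.1776094276094276
s11 glue 1.1317460317460317
0.0025306620663035754 24.25
the job is handed in; nothing more can be done
```

The pawl is over backwards, the lift is fully home and the rod lies flat on the bench. I handed the job in at t = 24.25 s of the 72 s allowed.

- **Pawl:** I gripped the rod's handle and felt for the ledge (about 4 N). I slid the steel end under the yellow toe and lifted it along its arc at about 3 N until the pawl fell over. The last pictures show it still at its back stop, clear of the rack.
- **Rod:** I laid it flat on open bench and released it at t ≈ 15 s, before pushing the knob. The later pictures show it still there.
- **Knob:** I pushed it down slowly with the closed fingers at about 3–6 N. It met the hard stop with the TCP at z = 0.2260 m, where the force rose to 12 N with no further movement. Both cameras then put the knob top at 0.225–0.226 m, against 0.226 m for home.
- **Bystanders:** The scene-camera picture around the plane, chisel and glue bottle is unchanged (mean difference about 1 grey level). The top camera gave about 12 grey levels for all three. I didn't trace why; an overall brightness change would fit, and no shift of the tools is visible in that picture.

Sideways force readings of up to 4 N appeared while pushing the knob and vanished on retreat. The arm finished standing still, clear of everything.

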